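Register a carving blank in the inclined cradle

ROBOT

A 6-joint arm with a two-finger parallel gripper is mounted at the origin on the work surface. World frame = base frame: x ahead of the robot, y to its left, z up, the work surface at z = 0. Lengths are in mm, angles in rad, forces in N, time in s.
With the tool pointing down it reaches from about 275 to 725 mm from the base axis. Payload 15.9 kg.
Tool frame: the origin (TCP) lies midway between the tips of the shut fingers; the grasp point (between the pads) lies 19 mm behind it; z points along the fingers, y is the line along which they close (so a half turn about z gives the same grasp; the last joint's range is limited). The gripper opens to 85 mm and grips with 20 to 120 N. Pads are 22 mm wide; open, the fingers measure 114 mm over their backs; the gripper's body (76 mm by 85 mm) begins 54 mm behind the grasp point. The pads swing forward as they close: fully open they stand 13 mm farther back than shut.
Start: joints at [1.243, 0.213, -0.034, 1.323, 0, 1.571], TCP at [160.974, 473.363, 206.406] pointing down, gripper open.
Joint ranges: [-2.98, 2.98], [-0.74, 1.72], [-1.14, 1.35], [-2.1, 2.04], [-1.57, 1.44], [-3.14, 3.14]. Speed limits (rad/s): [1.89, 1.89, 2.39, 2.57, 3.14, 3.14].

INTERFACE

Orientations are given as a unit quaternion [w, x, y, z].
In Python, from cell import r, eyes gives the robot as it stands.
- The arm moves only by the tool step_arm, never from a script. Its arguments are lists of equal length, an entry for each row: "dp": the shift along the tool's x, y, z normalised to -1 to 1, where 1 is 0.03 m, a list of three; "delta_rot": the turn, a rotation vector about the tool's x, y, z normalised to -1 to 1, where 1 is 5 degrees, a list of three. In form: {"dp": [[tx, ty, tz], ...], "delta_rot": [[wx, wy, wz], ...]}. A call has 1 to 5 rows; each row shifts and turns the commanded pose from where the row before left it, along the tool's axes as they then stand; what a row does not reach is not made up. A row lasts 1/10 s, in which the tool goes at most 50 mm and 8.59 degrees, less where a joint would pass 70% of its speed; a pose out of reach is approached as far as the arm can. A call with a number of a shift or a turn outside -1 to 1 is refused whole. A call with a gripper value outside its range is refused whole. "hand" is the opening, from 0 (shut) to 1 (fully open), set as the call begins (left out, the last holds). The fingers move at their own pace and stop on an object; "grip_force" is the grip in N (left out, the last holds). Time passes only in rows, so rows that do not move let the fingers close. It gives the time, the measured TCP pose, the force, the opening and the grip force at its end, in the units of the state.
- r.observe(): the state, without advancing time (a new reading comes with each control period).
- eyes.grab_frame(name): name is "scene" or "side" or "wrist"; returns the picture (480x640x3 uint8, red, green, blue); there is no depth.
- eyes.get_calibration(name): a dict with "camera_matrix" (3x3 intrinsics, pixels), "dist" ([k1, k2, p1, p2, k3] as OpenCV has them; the pictures are not rectified), "rvec" (rotation vector, rad) and "tvec" (3), from world to camera coordinates, as OpenCV has them; the wrist camera has in their place "T_tool_cam" (4x4, takes a point from camera to tool coordinates, whose origin is the TCP and whose axes are the flange's). Camera axes: x right, y down, z forward; pixel columns grow to the right and rows downward; lengths in mm; the calibration is good to about 2 mm. A picture is of the moment at which its call begins: read the wrist's pose just before it. get_calibration takes no time and is no camera call.
- r.close_job(): hands the job in; it is judged then, once.
The state is a dict: "t": time; "q": joint angles; "qd": joint speeds; "joint_efforts": joint torques, N m; "ee_pos": TCP position; "tcp_rot": TCP orientation; "ft_force": force on the tool from outside, world axes, zero at the start; "ft_torque": the same for the moment, N m; "gripper_width": finger opening in mm; "finger_force": force on a finger pad.
Only numpy, scipy, OpenCV 4.12 (cv2) and the standard library are available. Lean on these libraries where they do the work, as an engineer would, in place of code of your own. Each camera call takes 0.05 s, during which the arm holds its last target. There are 200 camera calls.

TASK

Put the pale limewood blank into the inclined cradle, lying flat with its broad face on the white sloped bed and lengthwise along the trough, and push it home so that its long edge sits tight against the low aluminium fence and its end tight against the red end stop. Let go of it there, and leave the walnut blank and everything else on the bench where it is.

Things in the scene. Friction and masses are not known exactly. Their poses are not given: they have to be found in the camera images.
- lime_blank: The part to register: pale limewood bar 140 x 56 x 40 mm with pencil lines, 0.10 to 0.21 kg. Origin at its exact middle; x along the length, y along the 56 mm width, z through the 40 mm thickness. Starts flat on the bench (middle 20 mm up) in one of two places, yaw varied. Its two ends and two broad faces are equivalent.
- walnut_blank: A dark brown walnut bar of the same size and axes, flat on the bench in the other place: leave it alone.
- cradle: Fixed cradle on a plywood base 190 (x) x 340 (y) x 14 mm. Origin at bench level (base: x -85 to 105, y -170 to 170 mm); z up, x away from its low front. A white bed rising towards +x at 32 degrees and a low fence square to it form a 90 degree trough; the fold runs along y at x -40, z 42 mm. A red stop closes the -y end; the +y end is open.
- rail (a point): Middle of the lower front edge of an aluminium rail that runs along the cradle's y above the bed. The rail goes 30 mm back (cradle x) and 22 mm up from here, on two posts 22 mm square at cradle x 10, y -152 and 152 mm. It bars a gripper coming straight down on a blank in the trough: lean it to the bed's normal, its body towards the cradle's low front.
- open_end (a point): The fold line's open end, 248 mm from the red stop; bed and fence end here. Axes as the cradle's. Beside the bed stand the post and the base only.
- corner (a point): Where bed, fence and stop meet. x runs up the bed (plane z=0, to x 110 mm), y along the fold from stop to open end, z square out of the bed. Fence: face x=0, 10 mm high (z), 14 mm thick. Stop: face y=0, 22 mm high, to x 60. Rail edge at x 117, z 121. Blank home: middle at x 28, y 70, z 20, length along y. The bed grips: a blank laid on it may need pushing to fence and stop.
- gouge_a: Bystander: gouge with a pale wooden handle, about 220 mm long, 27 mm high, lying on the bench. Origin at the joint of handle and blade, x towards the blade tip.
- gouge_b: Bystander: gouge with a dark wooden handle, same shape, lying on the bench.
- mallet: Bystander: turned wooden carver's mallet lying on its side, head 110 mm thick, 260 mm long with its handle. Origin under the middle of the head, x towards the handle.
- stone: Bystander: grey sharpening stone 150 x 55 x 28 mm, flat on the bench. Origin under its middle.
- brush: Bystander: a bench brush lying on the bench.
- glue: Bystander: white glue bottle, 60 mm wide and 160 mm high, standing. Origin under its middle.

How it is judged:
By the outcome, as a careful person would: the job done as asked, in the order asked, and still so for the second after the job is handed in, with the robot touching nothing.
It also fails if it takes over 51 s, if anything falls off the work surface, if the arm or the gripper's body presses on something with over 40 N, if the wrist force passes 120 N, or if a joint passes its speed limit or range.

## Working session

There is one attempt and no reset: what is moved stays moved. The work goes in short steps, Python scripts to look and compute and a tool call to move; the robot and the scene stay as the last step left them, time stands still between calls to the robot, and variables do not carry over. Pictures are saved under pics/ and viewed, at most 10 in all, crops included, and the job is handed in when it is done.

Besides the shell and the picture viewer there is one more tool, called as name(argument=value, ...) on one line, values as JSON. step_arm: Moves the arm, as the interface text tells. Its arguments: {"type":"object","properties":{"dp":{"type":"array","items":{"type":"array","items":{"type":"number"}}},"delta_rot":{"type":"array","items":{"type":"array","items":{"type":"number"}}},"hand":{"type":"number"},"grip_force":{"type":"number"}},"required":["dp","delta_rot"]}

```bash
mkdir -p pics; ls; python3 - <<'E'
from cell import r,eyes
import cv2,numpy as np
for n in("scene","side"):
    cv2.imwrite(f"pics/{n}0.png",eyes.grab_frame(n)[:,:,::-1]); c=eyes.get_calibration(n);R=cv2.Rodrigues(np.array(c["rvec"]))[0]
    print(n,np.round(-R.T@np.array(c["tvec"]).ravel()),np.round(c["dist"],3))
print(np.round(eyes.get_calibration("wrist")["T_tool_cam"],3)); print(r.observe())
E
```

```text
pics
scene [1704.  410.  965.] [-0.073  0.     0.     0.     0.   ]
side [ 193. -560.  788.] [-0.113  0.     0.     0.     0.   ]
[[ 1.00000e-03 -9.57000e-01 -2.89000e-01  7.26450e+01]
 [ 1.00000e+00  1.00000e-03  0.00000e+00  2.55000e-01]
 [-0.00000e+00 -2.89000e-01  9.57000e-01 -1.67258e+02]
 [ 0.00000e+00  0.00000e+00  0.00000e+00  1.00000e+00]]
{'t': 0.1, 'q': array([ 1.24303244e+00,  2.13328094e-01, -3.49844464e-02,  1.32350895e+00,
       -2.49628992e-05,  1.57078749e+00]), 'qd': array([1.06106628e-03, 3.89372194e-04, 1.30383256e-03, 1.50670428e-03,
       4.88586169e-04, 3.48345068e-05]), 'joint_efforts': array([-1.12948088e-03, -6.87253261e+01,  4.87806022e+01,  1.23713896e-02,
       -1.52700309e-04, -2.16508045e-05]), 'ee_pos': array([160.86378476, 473.06297847, 205.95982264]), 'tcp_rot': array([-7.13154732e-05,  1.63144972e-01,  9.86601974e-01, -5.07750261e-04]), 'ft_force': array([-0.30347096, -0.38373212,  0.04534209]), 'ft_torque': array([-0.02489648, -0.00758018,  0.03921391]), 'finger_force': 0.0, 'gripper_width': 85.15589782522423}
```

View pics/scene0.png

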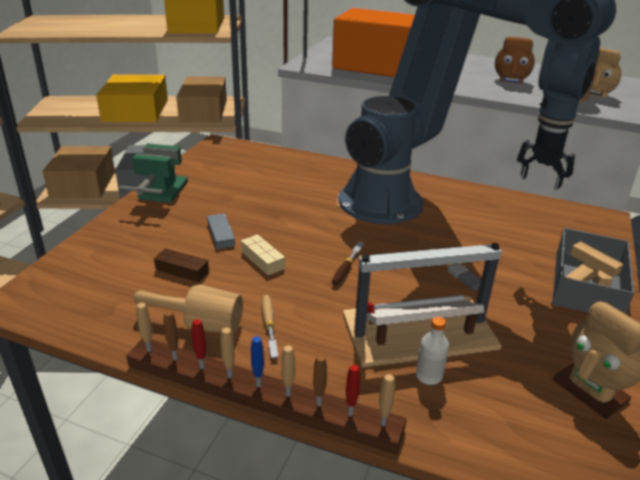

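View pics/side0.png

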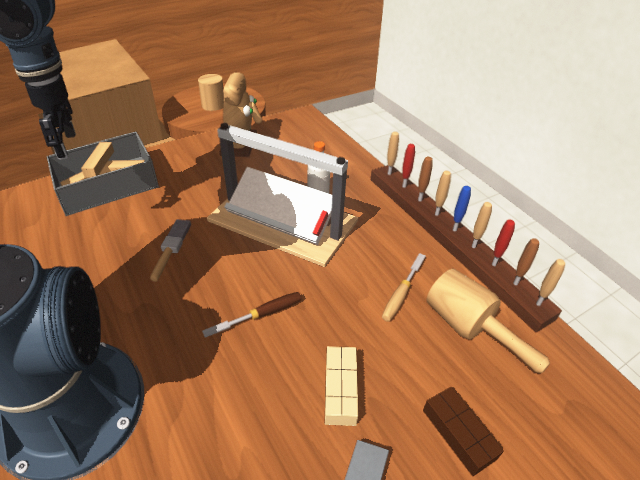

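The side view shows the lime blank at about (342,385), walnut at (463,430), and the cradle around (285,205). The red stop is at (320,222), on the right, with the open end on the left. I'll take enlarged crops to get the corners.

```bash
cat > h.py <<'E'
import numpy as np,cv2
from scipy.spatial.transform import Rotation as Ro
from cell import r,eyes
def cam(n,o=None):
    c=eyes.get_calibration(n);K=np.array(c["camera_matrix"]);d=np.array(c["dist"],float)
    if n=="wrist":
        o=o or r.observe();T=np.eye(4);q=o["tcp_rot"];T[:3,:3]=Ro.from_quat(np.r_[q[1:],q[0]]).as_matrix();T[:3,3]=o["ee_pos"]
        T=T@np.array(c["T_tool_cam"]);R=T[:3,:3].T;t=-R@T[:3,3]
    else: R=cv2.Rodrigues(np.array(c["rvec"]))[0];t=np.array(c["tvec"]).ravel()
    return K,d,R,t
def ray(C,px):
    K,d,R,t=C;u=cv2.undistortPoints(np.array(px,float).reshape(-1,1,2),K,d)[:,0]
    return -R.T@t,np.c_[u,np.ones(len(u))]@R
def onz(C,px,z):
    o,D=ray(C,px);return o+D*((z-o[2])/D[:,2])[:,None]
def proj(C,P):
    K,d,R,t=C;return cv2.projectPoints(np.array(P,float).reshape(-1,1,3),cv2.Rodrigues(R)[0],t,K,d)[0][:,0]
def tri(C1,p1,C2,p2):
    A=np.zeros((3,3));b=np.zeros(3)
    for C,p in((C1,p1),(C2,p2)):
        o,D=ray(C,[p]);D=D[0]/np.linalg.norm(D);M=np.eye(3)-np.outer(D,D);A+=M;b+=M@o
    return np.linalg.solve(A,b)
E
python3 - <<'E'
from h import *
im=cv2.imread("pics/side0.png")
a=cv2.resize(im[120:270,200:370],None,fx=4.5,fy=4,interpolation=cv2.INTER_CUBIC)
cv2.imwrite("pics/s1.png",cv2.resize(im[118:268,200:370],(680,600),interpolation=cv2.INTER_CUBIC))
# lime
hsv=cv2.cvtColor(im,cv2.COLOR_BGR2HSV)
sub=im[335:435,315:370].reshape(-1,3)
print(im[385,335],im[420,342],im[355,350],hsv[385,335],hsv[420,342])
m=((hsv[...,2]>175)&(hsv[...,0]>15)&(hsv[...,1]<150)).astype(np.uint8);m[:335]=0;m[435:]=0;m[:,:315]=0;m[:,370:]=0
m=cv2.morphologyEx(m,cv2.MORPH_CLOSE,np.ones((5,5)))
c=max(cv2.findContours(m,0,1)[0],key=cv2.contourArea)
p=cv2.approxPolyDP(c,3,True)[:,0];print(p.tolist());C=cam("side");print(onz(C,p,40).round(1))
E
```

```text
[179 234 250] [137 193 224] [178 234 249] [ 23  72 250] [ 19  99 224]
[[327, 346], [325, 424], [355, 425], [355, 347]]
[[ 477.8 -138.2   40. ]
 [ 394.1 -271.2   40. ]
 [ 436.9 -297.8   40. ]
 [ 523.  -166.4   40. ]]
```

View pics/s1.png

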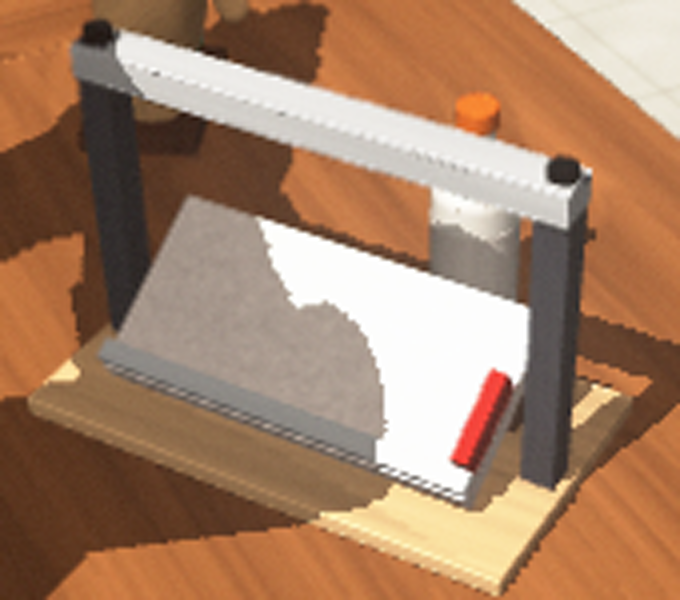

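The crop shows the base's top corners in side pixels at about (208,218), (325,263.5) and (357,218). The red stop is at the right end and the rail runs above.

```bash
python3 - <<'E'
from h import *
C=cam("side")
px=[[208,218.2],[325,263.7],[357.3,217.8]]
P=onz(C,px,14);print(P.round(1),np.linalg.norm(P[0]-P[1]),np.linalg.norm(P[1]-P[2]))
L=np.array([[-85,170],[-85,-170],[105,-170]],float)
# rigid 2D fit
a=L.mean(0);b=P[:,:2].mean(0);z=((L-a)[:,0]+1j*(L-a)[:,1]);w=((P[:,:2]-b)[:,0]+1j*(P[:,:2]-b)[:,1])
yaw=np.angle((w*z.conj()).sum());R=np.array([[np.cos(yaw),-np.sin(yaw)],[np.sin(yaw),np.cos(yaw)]]);o=b-R@a
print("cradle",o.round(1),np.degrees(yaw));print((P[:,:2]-(L@R.T+o)).round(1))
def W(x,y,z):return np.r_[R@[x,y]+o,z]
for n in("side","scene"):
  q=proj(cam(n),[W(-4.9,-163,206.6),W(-4.9,163,206.6),W(-40,124,42),W(-40,-124,42),W(53,124,100.3),W(10,-152,14)]);print(n,q.round(1).tolist())
im=cv2.imread("pics/side0.png");hsv=cv2.cvtColor(im,cv2.COLOR_BGR2HSV)
m=((im[...,2]>237)&(hsv[...,0]>15)).astype(np.uint8);k=np.zeros_like(m);k[335:435,315:370]=1;m*=k
m=cv2.morphologyEx(m,cv2.MORPH_CLOSE,np.ones((5,5)));c=max(cv2.findContours(m,0,1)[0],key=cv2.contourArea)
p=cv2.approxPolyDP(c,3,True)[:,0];P=onz(C,p,40);print(p.tolist(),P.round(1).tolist())
rc=cv2.minAreaRect(P[:,:2].astype(np.float32));print(rc)
E
```

```text
[[421.6 354.9  14. ]
 [599.8  71.9  14. ]
 [756.1 172.2  14. ]] 334.36613441725365 185.65882285716657
cradle [580.6 259.1] 32.23413926995619
[[ 3.6 -2.7]
 [ 0.4  1.9]
 [-4.   0.8]]
side [[342.2, 176.7], [218.2, 138.1], [230.1, 205.2], [316.9, 237.2], [248.8, 167.6], [336.3, 237.2]]
scene [[356.0, 264.3], [492.2, 251.0], [459.7, 299.2], [364.0, 310.0], [479.0, 304.2], [357.2, 333.7]]
[[327, 347], [326, 415], [356, 416], [355, 348]] [[476.6, -140.1, 40.0], [403.9, -258.0, 40.0], [447.3, -285.0, 40.0], [521.8, -168.3, 40.0]]
((462.5434875488281, -212.93548583984375), (138.48199462890625, 53.17739486694336), 58.033206939697266)
```

```bash
cat >> h.py <<'E'
from scipy.linalg import logm,expm
def now():
    o=r.observe();T=np.eye(4);q=o["tcp_rot"];T[:3,:3]=Ro.from_quat(np.r_[q[1:],q[0]]).as_matrix();T[:3,3]=o["ee_pos"];return T
def pose(p,x,z):
    x=np.array(x,float);z=np.array(z,float)/np.linalg.norm(z);x-=z*(x@z);x/=np.linalg.norm(x)
    T=np.eye(4);T[:3,:3]=np.c_[x,np.cross(z,x),z];T[:3,3]=p;return T
def plan(A,B,n=None):
    "constant screw from A to B: rows and the numbers of one row"
    L=np.real(logm(np.linalg.inv(A)@B));v=L[:3,3]/30;w=np.degrees([L[2,1],L[0,2],L[1,0]])/5
    n=n or int(np.ceil(max(np.abs(v).max(),np.abs(w).max())/.95));print("rows",n,"dp",(v/n).round(3).tolist(),"rot",(w/n).round(3).tolist());return n
def az(d): d=np.radians(d);return [np.cos(d),np.sin(d),0]
E
python3 - <<'E'
from h import *
B=pose([462.5,-213,150],az(58.1),[0,0,-1]);plan(now(),B,30);print(now().round(3))
E
```

```text
rows 30 dp [-0.954, 0.068, 0.062] rot [-0.0, 0.0, 0.687]
[[-9.47000e-01  3.22000e-01 -0.00000e+00  1.60864e+02]
 [ 3.22000e-01  9.47000e-01 -1.00000e-03  4.73063e+02]
 [-0.00000e+00 -1.00000e-03 -1.00000e+00  2.05960e+02]
 [ 0.00000e+00  0.00000e+00  0.00000e+00  1.00000e+00]]
```

step_arm(dp=[[-0.95,0.07,0.06],[-0.95,0.07,0.06],[-0.95,0.07,0.06],[-0.95,0.07,0.06],[-0.95,0.07,0.06]], delta_rot=[[0,0,0.69],[0,0,0.69],[0,0,0.69],[0,0,0.69],[0,0,0.69]], hand=1)

```text
t: 0.6
ee_pos: [294.4, 420.6, 197.0]
tcp_rot: [-0.0, 0.31, 0.951, -0.0]
ft_force: [0.4, 0.1, 0.2]
gripper_width: 85.5
finger_force: 0.0
```

step_arm(dp=[[-0.95,0.07,0.06],[-0.95,0.07,0.06],[-0.95,0.07,0.06],[-0.95,0.07,0.06],[-0.95,0.07,0.06]], delta_rot=[[0,0,0.69],[0,0,0.69],[0,0,0.69],[0,0,0.69],[0,0,0.69]])

```text
t: 1.1
ee_pos: [405.3, 331.3, 188.0]
tcp_rot: [-0.0, 0.45, 0.893, -0.0]
ft_force: [-1.0, 0.3, -0.3]
gripper_width: 85.3
finger_force: 0.0
```

step_arm(dp=[[-0.95,0.07,0.06],[-0.95,0.07,0.06],[-0.95,0.07,0.06],[-0.95,0.07,0.06],[-0.95,0.07,0.06]], delta_rot=[[0,0,0.69],[0,0,0.69],[0,0,0.69],[0,0,0.69],[0,0,0.69]])

```text
t: 1.6
ee_pos: [484.6, 213.1, 179.0]
tcp_rot: [-0.0, 0.578, 0.816, -0.0]
ft_force: [-0.2, 0.3, -0.1]
gripper_width: 85.3
finger_force: 0.0
```

step_arm(dp=[[-0.95,0.07,0.06],[-0.95,0.07,0.06],[-0.95,0.07,0.06],[-0.95,0.07,0.06],[-0.95,0.07,0.06]], delta_rot=[[0,0,0.69],[0,0,0.69],[0,0,0.69],[0,0,0.69],[0,0,0.69]])

```text
t: 2.1
ee_pos: [525.4, 76.7, 170.0]
tcp_rot: [-0.0, 0.694, 0.72, -0.0]
ft_force: [1.2, -0.8, -0.1]
gripper_width: 85.1
finger_force: 0.0
```

step_arm(dp=[[-0.95,0.07,0.06],[-0.95,0.07,0.06],[-0.95,0.07,0.06],[-0.95,0.07,0.06],[-0.95,0.07,0.06]], delta_rot=[[0,0,0.69],[0,0,0.69],[0,0,0.69],[0,0,0.69],[0,0,0.69]])

```text
t: 2.6
ee_pos: [523.9, -65.6, 161.0]
tcp_rot: [-0.0, 0.794, 0.608, -0.0]
ft_force: [-0.1, -0.3, 0.4]
gripper_width: 85.6
finger_force: 0.0
```

step_arm(dp=[[-0.95,0.07,0.06],[-0.95,0.07,0.06],[-0.95,0.07,0.06],[-0.95,0.07,0.06],[-0.95,0.07,0.06]], delta_rot=[[0,0,0.69],[0,0,0.69],[0,0,0.69],[0,0,0.69],[0,0,0.69]])

```text
t: 3.1
ee_pos: [480.2, -201.1, 152.0]
tcp_rot: [-0.0, 0.876, 0.482, -0.0]
ft_force: [-0.4, -0.4, -0.2]
gripper_width: 85.5
finger_force: 0.0
```

```bash
python3 - <<'E'
from h import *
o=r.observe();im=eyes.grab_frame("wrist")[:,:,::-1].copy();cv2.imwrite("pics/w0.png",im)
C=cam("wrist",o);np.save("w0.npy",np.r_[o["ee_pos"],o["tcp_rot"]])
hsv=cv2.cvtColor(im,cv2.COLOR_BGR2HSV);print(hsv[240,320])
m=((hsv[...,2]>170)&(hsv[...,0]>15)&(hsv[...,0]<35)&(hsv[...,1]<140)).astype(np.uint8)
m=cv2.morphologyEx(m,cv2.MORPH_CLOSE,np.ones((9,9)));c=max(cv2.findContours(m,0,1)[0],key=cv2.contourArea)
p=cv2.approxPolyDP(c,8,True)[:,0];P=onz(C,p,40);print(p.tolist(),P.round(1).tolist());print(cv2.minAreaRect(P[:,:2].astype(np.float32)))
E
```

```text
[ 20  89 226]
[[276, 167], [282, 317], [339, 318], [342, 168]] [[477.7, -138.8, 40.0], [404.7, -254.7, 40.0], [449.0, -284.0, 40.0], [522.7, -168.3, 40.0]]
((463.3704833984375, -211.40692138671875), (137.88717651367188, 53.71656799316406), 57.521575927734375)
```

View pics/w0.png

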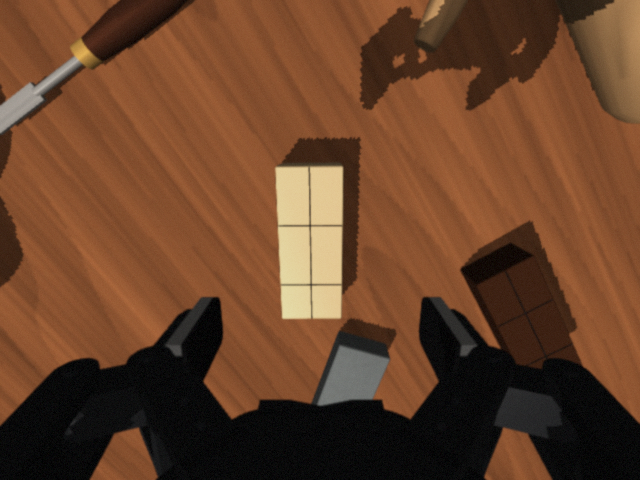

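The wrist view has the lime blank at (276–342, 167–318). That gives a centre of (463,-211) and yaw 57.6°, agreeing with the side view and the given size. The stone and walnut are clear of the fingers.

```bash
python3 - <<'E'
from h import *
B=pose([463.2,-211.6,65],az(57.7),[0,0,-1]);plan(now(),B,4);D=B.copy();D[2,3]=11;plan(B,D)
E
```

```text
rows 4 dp [-0.122, -0.074, 0.723] rot [-0.002, 0.005, -0.023]
rows 2 dp [-0.0, -0.0, 0.9] rot [0.0, 0.0, 0.0]
```

step_arm(dp=[[-0.122,-0.074,0.72],[-0.122,-0.074,0.72],[-0.122,-0.074,0.72],[-0.122,-0.074,0.72],[0,0,0]], delta_rot=[[0,0,-0.02],[0,0,-0.02],[0,0,-0.02],[0,0,-0.02],[0,0,0]])

```text
t: 3.65
ee_pos: [463.3, -207.0, 63.6]
tcp_rot: [-0.002, 0.874, 0.486, -0.001]
ft_force: [-0.6, 0.3, 0.3]
gripper_width: 85.4
finger_force: 0.0
```

step_arm(dp=[[0,0,0.6],[0,0,0.6],[0,0,0.6],[0,0,0]], delta_rot=[[0,0,0],[0,0,0],[0,0,0],[0,0,0]])

```text
t: 4.05
ee_pos: [464.7, -207.2, 11.1]
tcp_rot: [-0.001, 0.874, 0.486, -0.001]
ft_force: [-0.7, 0.6, -0.6]
gripper_width: 85.6
finger_force: 0.0
```

step_arm(dp=[[0,0,0],[0,0,0],[0,0,0],[0,0,0],[0,0,0]], delta_rot=[[0,0,0],[0,0,0],[0,0,0],[0,0,0],[0,0,0]], hand=0, grip_force=40)

```text
t: 4.55
ee_pos: [468.4, -209.1, 15.3]
tcp_rot: [0.003, 0.874, 0.486, 0.002]
ft_force: [-22.5, 12.4, 50.9]
gripper_width: 12.7
finger_force: 26.5
```

step_arm(dp=[[0,0,0],[0,0,0],[0,0,0],[0,0,0]], delta_rot=[[0,0,0],[0,0,0],[0,0,0],[0,0,0]])

```text
t: 4.95
ee_pos: [468.1, -208.8, 15.0]
tcp_rot: [0.002, 0.874, 0.486, 0.002]
ft_force: [-3.3, 1.8, 33.3]
gripper_width: 0.0
finger_force: 16.6
```

The fingers have shut completely, so the blank isn't held. I'll look before doing anything else.

```bash
python3 - <<'E'
from h import *
a=eyes.grab_frame("wrist")[:,:,::-1];b=eyes.grab_frame("side")[:,:,::-1]
b=cv2.resize(b[250:480,200:520],(534,384))
c=np.zeros((384,800,3),np.uint8);c[:,266:]=b;c[:200,:266]=cv2.resize(a,(266,200))
cv2.imwrite("pics/g1.png",c);print({k:v for k,v in r.observe().items() if k in("t","ee_pos","gripper_width","ft_force","finger_force")})
E
```

```text
{'t': 5.05, 'ee_pos': array([ 468.05703871, -208.82456863,   15.01891845]), 'ft_force': array([-2.81929826,  1.12839554, 32.90627575]), 'finger_force': 16.5746710204985, 'gripper_width': -0.005537024794747823}
```

View pics/g1.png

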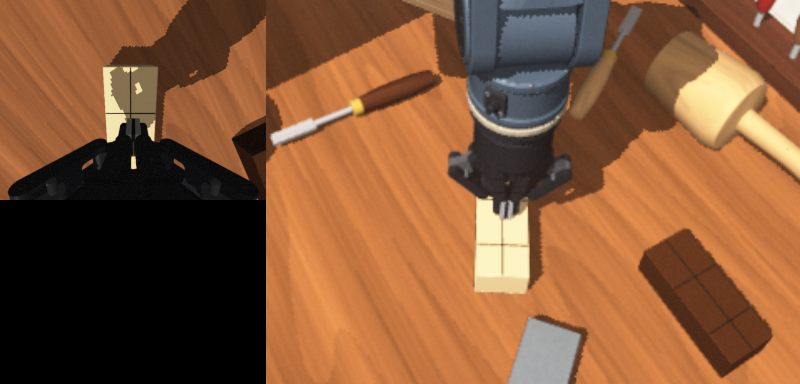

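The fingers are shut on top of the lime blank, with the tips at about side pixel (344,377), although the reported TCP z is 15. I'll check the reported TCP against the picture.

```bash
python3 - <<'E'
from h import *
S=cam("side");e=now()[:3,3];print(e)
for z in(15,30,40,50):print(z,proj(S,[[e[0],e[1],z]]).round(1))
W=cam("wrist")
for d in(0,-10,-20,-25,-30):print(d,(proj(W,[(now()@[0,0,d,1])[:3]])).round(1))
a=eyes.grab_frame("wrist")[:,:,::-1];cv2.imwrite("pics/w2.png",cv2.resize(a[220:460,210:430],(550,600)))
print(r.observe()["q"])
E
```

```text
[ 468.05703871 -208.82456863   15.01891845]
15 [[341.7 383.7]]
30 [[342.2 379.5]]
40 [[342.5 376.7]]
50 [[342.8 373.8]]
0 [[319.  281.1]]
-10 [[318.9 289.1]]
-20 [[318.8 298. ]]
-25 [[318.8 302.8]]
-30 [[318.7 308. ]]
[-4.19686172e-01  3.51957022e-01 -3.53879265e-01  8.59111502e-01
  5.24245464e-05  1.70755432e+00]
```

View pics/w2.png

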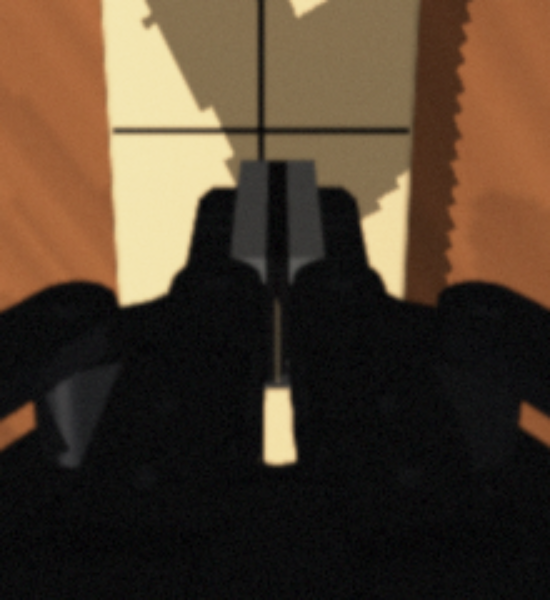

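```bash
python3 - <<'E'
from h import *
W=cam("wrist");T=now();print(W[0].round(1).tolist(), "cam z",(-W[2].T@W[3])[2])
for d in(10,0,-10,-20,-25,-30):print(d,(proj(W,[(T@[x,0,d,1])[:3] for x in(0,11,14)])).round(1).tolist())
# blank edges at row 272: cols 255.2 and 373.2 -> width at z
for z in(15,30,40,50): P=onz(W,[[255.2,272],[373.2,272]],z);print(z,np.linalg.norm(P[0]-P[1]).round(1))
# fit in first hover picture
v=np.load("w0.npy");W=cam("wrist",dict(ee_pos=v[:3],tcp_rot=v[3:]))
for z in(20,30,40):P=onz(W,[[275.5,166.5],[281.5,317.7],[339.8,318.3],[342.7,168]],z);print(z,[np.linalg.norm(P[i]-P[i-1]).round(1) for i in range(4)])
E
```

```text
[[336.9, 0.0, 320.5], [0.0, 336.9, 239.3], [0.0, 0.0, 1.0]] cam z 182.34118832391337
10 [[319.1, 273.9], [319.1, 255.6], [319.1, 250.5]]
0 [[319.0, 281.1], [319.0, 261.9], [319.0, 256.6]]
-10 [[318.9, 289.1], [318.9, 269.0], [318.9, 263.3]]
-20 [[318.8, 298.0], [318.8, 276.8], [318.8, 270.9]]
-25 [[318.8, 302.8], [318.8, 281.1], [318.8, 275.1]]
-30 [[318.7, 308.0], [318.7, 285.7], [318.7, 279.5]]
15 63.0
30 57.4
40 53.6
50 49.9
20 [np.float64(58.6), np.float64(148.0), np.float64(58.2), np.float64(147.3)]
30 [np.float64(56.6), np.float64(143.0), np.float64(56.3), np.float64(142.4)]
40 [np.float64(54.7), np.float64(138.1), np.float64(54.3), np.float64(137.5)]
```

step_arm(dp=[[0,0,-0.7],[0,0,-0.9],[0,0,-0.9],[0,0,0]], delta_rot=[[0,0,0],[0,0,0],[0,0,0],[0,0,0]])

```text
t: 5.5
ee_pos: [467.6, -208.7, 90.9]
tcp_rot: [0.002, 0.874, 0.486, 0.002]
ft_force: [0.1, 0.3, -0.4]
gripper_width: 0.2
finger_force: 0.0
```

```bash
python3 - <<'E'
from h import *
o=r.observe();print(o["ee_pos"],o["gripper_width"],o["ft_force"],o["t"])
a=eyes.grab_frame("wrist")[:,:,::-1];cv2.imwrite("pics/w3.png",a);old=cv2.imread("pics/g1.png")
for c in(312,316,326,330):print(c,[int(v) for v in a[255:320:2,c].mean(1)])
E
```

```text
[ 467.64871767 -208.67363085   90.88498647] 0.19994501258287095 [ 0.13847872  0.29713377 -0.37750156] 5.5
312 [203, 204, 203, 204, 205, 203, 204, 206, 203, 204, 203, 203, 206, 204, 177, 60, 52, 50, 50, 49, 54, 51, 51, 53, 50, 54, 53, 51, 50, 52, 52, 50, 49]
316 [97, 98, 99, 97, 98, 99, 103, 98, 96, 101, 100, 96, 99, 98, 84, 48, 49, 46, 46, 46, 45, 43, 42, 43, 48, 44, 38, 36, 37, 34, 35, 31, 34]
326 [202, 203, 203, 200, 204, 200, 202, 204, 203, 202, 202, 201, 203, 203, 175, 56, 49, 53, 50, 51, 50, 53, 50, 50, 52, 52, 49, 48, 51, 51, 49, 50, 46]
330 [202, 203, 204, 203, 203, 203, 201, 203, 202, 202, 203, 203, 203, 202, 174, 62, 52, 49, 51, 50, 53, 51, 51, 53, 51, 49, 49, 54, 49, 53, 53, 48, 50]
```

Freely raised, the shut tips still image at row 284. That puts them about 25–28 mm behind the stated TCP, which matches their resting on the 40 mm top at reported z 15. I'll allow 25 mm and re-measure the blank from this frame.

```bash
python3 - <<'E'
from h import *
W=cam("wrist");im=cv2.imread("pics/w3.png");hsv=cv2.cvtColor(im,cv2.COLOR_BGR2HSV)
m=((hsv[...,0]>17)&(hsv[...,0]<35)&(hsv[...,1]<150)&(hsv[...,2]>90)).astype(np.uint8);m=cv2.morphologyEx(m,cv2.MORPH_CLOSE,np.ones((9,9)))
n,l,s,ce=cv2.connectedComponentsWithStats(m);i=1+s[1:,4].argmax();m=l==i;print(s[i])
y0=s[i][1];L=[];R=[]
for y in range(y0+8,280,4):
    x=np.where(m[y])[0];L.append([x.min()-.5,y]);R.append([x.max()+.5,y])
T=[[x,np.where(m[:,x])[0].min()-.5] for x in range(int(L[0][0])+8,int(R[0][0])-8,4)]
f=lambda p:cv2.fitLine(onz(W,p,40)[:,:2].astype(np.float32),cv2.DIST_HUBER,0,.01,.01).ravel()
a,b,c=f(L),f(R),f(T);
for q in(a,b,c):print(np.degrees(np.arctan2(q[1],q[0]))%180)
u=a[:2]+b[:2]*np.sign(a[:2]@b[:2]);u/=np.linalg.norm(u);u*=np.sign(u[1]);nn=np.r_[-u[1],u[0]]
print("width",(b-a)[2:]@nn)
mid=(a[2:]+b[2:])/2;end=c[2:]@u;cen=u*(end-70)+nn*(mid@nn);print("centre",cen,"yaw",np.degrees(np.arctan2(u[1],u[0])))
B=pose([*cen,45],u.tolist()+[0],[0,0,-1]);plan(now(),B,3)
E
```

```text
[  273   152    87   179 11892]
58.038593
58.09485
148.16484
width -54.725346
centre [ 462.9945 -210.8451] yaw 58.06672
rows 3 dp [-0.047, -0.022, 0.489] rot [0.014, -0.002, 0.003]
```

step_arm(dp=[[-0.05,-0.02,0],[-0.05,-0.02,0.3],[-0.05,-0.02,0.6],[0,0,0.6],[0,0,0.6]], delta_rot=[[0,0,0],[0,0,0],[0,0,0],[0,0,0],[0,0,0]], hand=1)

```text
t: 6.05
ee_pos: [460.6, -210.3, 22.0]
tcp_rot: [-0.001, 0.874, 0.486, -0.001]
ft_force: [-0.1, 0.0, -0.8]
gripper_width: 72.2
finger_force: 0.0
```

step_arm(dp=[[0,0,0.5],[0,0,0.5],[0,0,0.4],[0,0,0]], delta_rot=[[0,0,0],[0,0,0],[0,0,0],[0,0,0]])

```text
t: 6.45
ee_pos: [459.9, -209.9, -20.2]
tcp_rot: [-0.001, 0.874, 0.486, -0.001]
ft_force: [0.2, 0.3, 0.1]
gripper_width: 85.5
finger_force: 0.0
```

step_arm(dp=[[0,0,0],[0,0,0],[0,0,0],[0,0,0],[0,0,0]], delta_rot=[[0,0,0],[0,0,0],[0,0,0],[0,0,0],[0,0,0]], hand=0, grip_force=40)

```text
t: 6.95
ee_pos: [462.1, -210.8, -17.2]
tcp_rot: [0.001, 0.874, 0.486, 0.0]
ft_force: [-1.7, 0.0, 6.9]
gripper_width: 55.1
finger_force: 43.4
```

The grip is good at 55 mm. The blank's centre lies about 37 mm behind the reported TCP. Next I'll plan lift, transit and approach.

```bash
cat >> h.py <<'E'
yaw=np.radians(32.23);OC=np.array([580.6,259.1,0]);RC=np.array([[np.cos(yaw),-np.sin(yaw),0],[np.sin(yaw),np.cos(yaw),0],[0,0,1]])
c,s=np.cos(np.radians(32)),np.sin(np.radians(32))
RK=RC@np.array([[c,0,-s],[0,1,0],[s,0,c]]);OK=OC+RC@[-40,-124,42]   # corner frame
TO=37. # blank centre behind TCP
def home(x,y,z,rx=0,rz=0): # ee pose with blank centre at corner (x,y,z)
    T=np.eye(4);T[:3,:3]=RK@np.c_[[0,1,0],[1,0,0],[0,0,-1]];T[:3,3]=OK+RK@[x,y,z-TO];return T
def incorner(T): return RK.T@((T@[0,0,-TO,1])[:3]-OK)
E
python3 - <<'E'
from h import *
A=now();U=A.copy();U[2,3]=130
W1=home(-20,100,130);W2=home(38,90,100);W3=home(34,80,26)
for a,b,n in((A,U,None),(U,W1,None),(W1,W2,None),(W2,W3,None)):
    n=plan(a,b,n);L=np.real(logm(np.linalg.inv(a)@b))
    for k in np.linspace(0,1,9):
        T=a@expm(L*k);P=np.array([(T@[x,y,z,1])[:3] for x in(-70,70)for y in(-43,43)for z in(-60,-17)])
        Q=(P-OC)@RC; print(np.round(T[:3,3]),"zmin",P[:,2].min().round(),"cradle xmax",Q[:,0].max().round(),"y",Q[:,1].min().round(),Q[:,1].max().round()) if k in(0,1) or b is W1 else 0
E
```

```text
rows 6 dp [0.0, 0.001, -0.818] rot [0.0, 0.0, 0.0]
[ 462. -211.  -17.] zmin -0.0 cradle xmax -269.0 y -404.0 -265.0
[ 462. -211.  130.] zmin 147.0 cradle xmax -269.0 y -404.0 -265.0
rows 15 dp [0.912, 0.071, 0.118] rot [-0.38, 0.239, -0.831]
[ 462. -211.  130.] zmin 147.0 cradle xmax -269.0 y -404.0 -265.0
[ 490. -167.  124.] zmin 136.0 cradle xmax -223.0 y -386.0 -236.0
[ 512. -121.  121.] zmin 128.0 cradle xmax -183.0 y -362.0 -202.0
[528. -71. 118.] zmin 121.0 cradle xmax -148.0 y -331.0 -166.0
[537. -20. 117.] zmin 116.0 cradle xmax -119.0 y -293.0 -126.0
[539.  32. 116.] zmin 112.0 cradle xmax -98.0 y -250.0 -84.0
[534.  83. 115.] zmin 108.0 cradle xmax -84.0 y -202.0 -41.0
[522. 134. 113.] zmin 105.0 cradle xmax -78.0 y -149.0 3.0
[504. 182. 110.] zmin 102.0 cradle xmax -79.0 y -94.0 46.0
rows 3 dp [-0.111, 0.644, 0.333] rot [-0.0, -0.0, 0.0]
[504. 182. 110.] zmin 102.0 cradle xmax -79.0 y -94.0 46.0
[564. 208. 116.] zmin 107.0 cradle xmax -14.0 y -104.0 36.0
rows 3 dp [-0.111, -0.044, 0.822] rot [-0.0, -0.0, 0.0]
[564. 208. 116.] zmin 107.0 cradle xmax -14.0 y -104.0 36.0
[600. 219.  51.] zmin 42.0 cradle xmax 22.0 y -114.0 26.0
```

step_arm(dp=[[0,0,-0.4],[0,0,-0.82],[0,0,-0.82],[0,0,-0.9],[0,0,-0.9]], delta_rot=[[0,0,0],[0,0,0],[0,0,0],[0,0,0],[0,0,0]], grip_force=60)

```text
t: 7.45
ee_pos: [461.5, -210.5, 99.2]
tcp_rot: [0.0, 0.874, 0.486, 0.0]
ft_force: [0.4, -1.0, -1.4]
gripper_width: 54.9
finger_force: 65.0
```

step_arm(dp=[[0,0,-0.9],[0,0,-0.3],[0,0,0]], delta_rot=[[0,0,0],[0,0,0],[0,0,0]])

```text
t: 7.75
ee_pos: [462.4, -210.9, 134.5]
tcp_rot: [0.001, 0.874, 0.486, 0.001]
ft_force: [0.4, 0.6, -1.7]
gripper_width: 55.6
finger_force: 65.2
```

step_arm(dp=[[0.91,0.07,0.12],[0.91,0.07,0.12],[0.91,0.07,0.12],[0.91,0.07,0.12],[0.91,0.07,0.12]], delta_rot=[[-0.38,0.24,-0.83],[-0.38,0.24,-0.83],[-0.38,0.24,-0.83],[-0.38,0.24,-0.83],[-0.38,0.24,-0.83]])

```text
t: 8.25
ee_pos: [526.1, -88.9, 119.1]
tcp_rot: [0.046, 0.767, 0.634, 0.085]
ft_force: [0.5, 0.3, -1.3]
gripper_width: 55.2
finger_force: 65.2
```

step_arm(dp=[[0.91,0.07,0.12],[0.91,0.07,0.12],[0.91,0.07,0.12],[0.91,0.07,0.12],[0.91,0.07,0.12]], delta_rot=[[-0.38,0.24,-0.83],[-0.38,0.24,-0.83],[-0.38,0.24,-0.83],[-0.38,0.24,-0.83],[-0.38,0.24,-0.83]])

```text
t: 8.75
ee_pos: [545.1, 46.9, 115.2]
tcp_rot: [0.091, 0.629, 0.754, 0.167]
ft_force: [0.3, -0.1, -1.9]
gripper_width: 54.9
finger_force: 65.2
```

```bash
python3 - <<'E'
from h import *
plan(now(),home(-20,100,130));print(r.observe()["gripper_width"],now()[:3,3],incorner(now()))
E
```

```text
rows 5 dp [0.943, 0.035, 0.1] rot [-0.381, 0.233, -0.829]
54.91322602391695 [545.13794908  46.88763139 115.20835311] [-42.04826149 -34.05036188 153.06573105]
```

step_arm(dp=[[0.94,0.04,0.1],[0.94,0.04,0.1],[0.94,0.04,0.1],[0.94,0.04,0.1],[0.94,0.04,0.1]], delta_rot=[[-0.38,0.23,-0.83],[-0.38,0.23,-0.83],[-0.38,0.23,-0.83],[-0.38,0.23,-0.83],[-0.38,0.23,-0.83]])

```text
t: 9.25
ee_pos: [509.0, 183.1, 111.3]
tcp_rot: [0.134, 0.464, 0.842, 0.241]
ft_force: [1.1, 0.3, -2.9]
gripper_width: 55.3
finger_force: 65.2
```

step_arm(dp=[[0,0,0],[0,0,0]], delta_rot=[[0,0,0],[0,0,0]])

```text
t: 9.45
ee_pos: [509.4, 182.2, 111.5]
tcp_rot: [0.133, 0.466, 0.841, 0.24]
ft_force: [0.2, 0.6, -1.3]
gripper_width: 55.5
finger_force: 65.2
```

```bash
python3 - <<'E'
from h import *
print(incorner(now()));plan(now(),home(-20,100,130),1);plan(now(),home(38,95,90),5)
o=r.observe();print(o["q"])
np.save("pw4.npy",np.r_[o["ee_pos"],o["tcp_rot"]]);w=eyes.grab_frame("wrist")[:,:,::-1];sd=eyes.grab_frame("side")[:,:,::-1];cv2.imwrite("pics/w4.png",w);cv2.imwrite("pics/s4.png",sd)
c=np.zeros((560,800,3),np.uint8);c[:300,:400]=cv2.resize(w,(400,300));c[:,400:]=cv2.resize(sd[70:320,180:359],(400,560));cv2.imwrite("pics/v4.png",c)
E
```

```text
[-14.98522464  96.99219176 128.43167923]
rows 1 dp [0.103, -0.164, -0.052] rot [-0.028, 0.026, -0.027]
rows 5 dp [-0.012, 0.354, 0.256] rot [-0.006, 0.005, -0.005]
[ 0.23900881 -0.09202031 -0.80340908  0.3263349   0.16645243  1.295817  ]
```

View pics/v4.png

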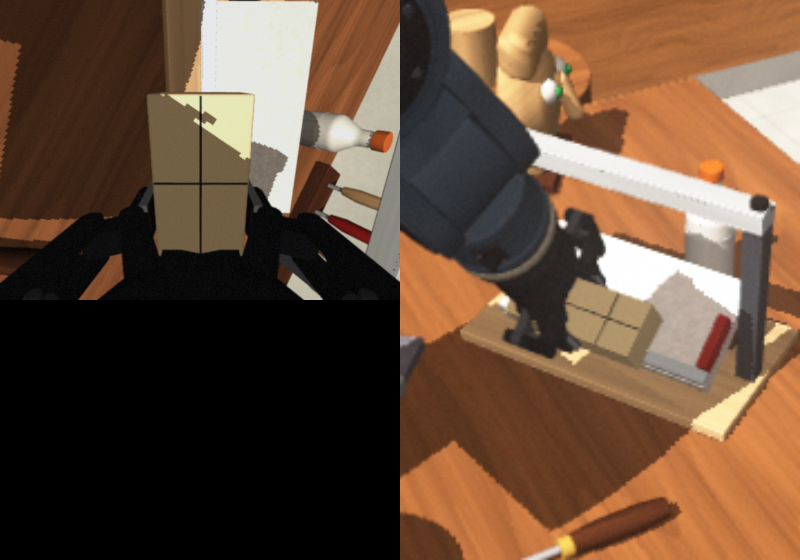

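The wrist view shows the blank held squarely, and the bed ahead of it with its far edge at about x≈500 px and the fence at about x≈335 px. The side view shows it clear of the rail and the stop. I'll refine the bed edges from this wrist frame.

```bash
python3 - <<'E'
from h import *
v=np.load("pw4.npy");W=cam("wrist",dict(ee_pos=v[:3],tcp_rot=v[3:]));im=cv2.imread("pics/w4.png")
def cast(px,z0,n=2):
    o,D=ray(W,px);o=RK.T@(o-OK);D=D@RK;return o+D*((z0-o[2])/D[:,2])[:,None]
h=cv2.cvtColor(im,cv2.COLOR_BGR2HSV);m=((h[...,1]<70)&(h[...,2]>110)).astype(np.uint8)
R=[]
for y in range(10,140,12):
    x=np.where(m[y,320:520])[0]+320;xs=x[x>420];R.append([xs[np.r_[True,np.diff(xs)<3].cumprod()>0].max()+.5,y])
print(np.c_[R,cast(R,0)[:,:2]].round(1).tolist())
for y in(20,60,100,140):print(y,[tuple(int(k) for k in im[y,x]) for x in range(306,358,4)])
print("px of corner pts", proj(W,[OK+RK@p for p in([110,248,0],[0,248,0],[0,248,10],[0,180,0],[0,180,10],[110,180,0])]).round(1).tolist())
c=[[x,np.where(m[:60,x])[0].min()] for x in range(350,500,20)];print(np.c_[c,cast(c,0)[:,:2]].round(1).tolist())
E
```

```text
[[508.5, 10.0, 111.0, 251.9], [506.5, 22.0, 110.7, 244.8], [505.5, 34.0, 111.1, 237.6], [503.5, 46.0, 110.9, 230.3], [501.5, 58.0, 110.6, 222.9], [500.5, 70.0, 111.0, 215.3], [498.5, 82.0, 110.8, 207.6], [497.5, 94.0, 111.2, 199.8], [495.5, 106.0, 110.9, 191.8], [494.5, 118.0, 111.4, 183.7], [492.5, 130.0, 111.1, 175.4]]
20 [(56, 81, 107), (57, 83, 109), (57, 80, 107), (54, 79, 105), (81, 91, 105), (229, 227, 226), (234, 231, 230), (234, 232, 231), (234, 232, 231), (233, 231, 230), (229, 230, 228), (226, 231, 230), (228, 231, 230)]
60 [(52, 78, 101), (54, 78, 104), (51, 76, 98), (54, 79, 104), (192, 201, 210), (234, 232, 230), (234, 231, 230), (236, 233, 232), (234, 231, 230), (233, 230, 229), (228, 230, 230), (229, 230, 230), (229, 232, 230)]
100 [(56, 79, 103), (103, 148, 192), (115, 167, 211), (121, 171, 218), (201, 213, 226), (234, 231, 230), (234, 232, 230), (235, 232, 230), (234, 232, 231), (234, 232, 230), (230, 233, 231), (230, 231, 230), (231, 233, 232)]
140 [(119, 172, 216), (116, 168, 212), (113, 164, 210), (132, 184, 228), (197, 209, 220), (234, 232, 231), (235, 232, 231), (236, 233, 231), (234, 231, 230), (235, 232, 231), (227, 231, 230), (229, 232, 231), (230, 232, 231)]
px of corner pts [[506.1, 16.6], [342.2, 16.3], [343.1, 10.9], [340.6, 123.3], [341.4, 122.7], [491.9, 123.4]]
[[350.0, 2.0, 5.1, 256.3], [370.0, 1.0, 18.3, 256.9], [390.0, 1.0, 31.5, 256.9], [410.0, 1.0, 44.8, 256.9], [430.0, 2.0, 58.1, 256.3], [450.0, 2.0, 71.4, 256.4], [470.0, 2.0, 84.7, 256.4], [490.0, 2.0, 98.0, 256.5]]
```

```bash
python3 - <<'E'
from h import *
S=cam("side");im=cv2.imread("pics/side0.png").astype(int)
m=(im[...,2]>120)&(im[...,1]<80)&(im[...,0]<90);m[:205]=0;m[240:]=0;m[:,:305]=0;m[:,335:]=0
o,D=ray(S,[[np.where(m[y])[0].min()-.5,y] for y in range(208,240) if m[y].sum()>3]);o=RK.T@(o-OK);D=D@RK
for z in(22,): print((o+D*((z-o[2])/D[:,2])[:,None])[:,:2].round(1).tolist())
E
```

```text
[[56.3, 5.2], [53.2, 6.4], [50.1, 7.6], [47.9, 6.6], [45.6, 5.6], [43.3, 4.5], [40.3, 5.8], [38.0, 4.7], [34.9, 6.0], [31.9, 7.2], [29.6, 6.2], [26.6, 7.4], [24.3, 6.4], [21.3, 7.6], [19.0, 6.6], [16.8, 5.6], [13.7, 6.8], [11.5, 5.8], [8.4, 7.0], [6.2, 6.0], [4.0, 4.9], [1.8, 3.9]]
```

The stop face images at y≈6–7 in my frame and the open end at y≈256, so I'll shift the corner frame by (1,7,0) mm.

```bash
echo 'OK=OK+RK@[1,7,0]' >> h.py; python3 - <<'E'
from h import *
print(incorner(now()));A=home(36,80,85);plan(now(),A,5);plan(A,home(36,80,27),3)
E
```

```text
[-14.90729468  89.05232765 128.74388374]
rows 5 dp [-0.059, 0.34, 0.291] rot [-0.003, 0.007, -0.007]
rows 3 dp [0.0, 0.0, 0.644] rot [-0.0, -0.0, 0.0]
```

step_arm(dp=[[-0.06,0.34,0.29],[-0.06,0.34,0.29],[-0.06,0.34,0.29],[-0.06,0.34,0.29],[-0.06,0.34,0.29]], delta_rot=[[0,0.01,-0.01],[0,0.01,-0.01],[0,0.01,-0.01],[0,0,0],[0,0,0]])

```text
t: 10.05
ee_pos: [572.5, 209.7, 102.6]
tcp_rot: [0.133, 0.465, 0.842, 0.241]
ft_force: [-0.3, 0.1, -0.5]
gripper_width: 55.0
finger_force: 65.2
```

step_arm(dp=[[0,0,0.5],[0,0,0.5],[0,0,0.5],[0,0,0.3],[0,0,0]], delta_rot=[[0,0,0],[0,0,0],[0,0,0],[0,0,0],[0,0,0]])

```text
t: 10.55
ee_pos: [595.5, 225.2, 55.8]
tcp_rot: [0.133, 0.464, 0.842, 0.24]
ft_force: [-1.1, 0.5, -1.3]
gripper_width: 55.2
finger_force: 65.2
```

```bash
python3 - <<'E'
from h import *
print(incorner(now()),RK.T@r.observe()["ft_force"]);plan(now(),home(36,80,22),4)
E
```

```text
[35.63046102 80.3626818  30.40542928] [-1.20648477  1.01385694 -0.75677322]
rows 4 dp [-0.003, 0.004, 0.07] rot [-0.006, -0.001, 0.0]
```

step_arm(dp=[[0,0,0.07],[0,0,0.07],[0,0,0.07],[0,0,0.07],[0,0,0]], delta_rot=[[0,0,0],[0,0,0],[0,0,0],[0,0,0],[0,0,0]])

```text
t: 11.05
ee_pos: [599.3, 227.6, 49.9]
tcp_rot: [0.133, 0.464, 0.842, 0.241]
ft_force: [0.7, 0.6, -1.7]
gripper_width: 55.2
finger_force: 65.2
```

step_arm(dp=[[0,0,0.05],[0,0,0.05],[0,0,0]], delta_rot=[[0,0,0],[0,0,0],[0,0,0]])

```text
t: 11.35
ee_pos: [600.7, 228.4, 47.3]
tcp_rot: [0.133, 0.464, 0.842, 0.241]
ft_force: [-0.2, -0.2, -2.0]
gripper_width: 55.1
finger_force: 65.2
```

```bash
python3 - <<'E'
from h import *
print(incorner(now()),RK.T@r.observe()["ft_force"],r.observe()["ft_torque"])
E
```

```text
[36.27676045 80.36296727 19.93272516] [-1.28816733 -0.07160599 -1.52209443] [-3.53609710e-01  5.06644522e-01  3.40322559e-05]
```

No contact yet; continue down in small steps.

step_arm(dp=[[0,0,0.05],[0,0,0.05],[0,0,0]], delta_rot=[[0,0,0],[0,0,0],[0,0,0]])

```text
t: 11.65
ee_pos: [601.5, 228.9, 46.3]
tcp_rot: [0.133, 0.464, 0.842, 0.241]
ft_force: [-39.5, -20.6, 45.3]
gripper_width: 55.4
finger_force: 73.4
```

step_arm(dp=[[0,0,0.05],[0,0,0]], delta_rot=[[0,0,0],[0,0,0]])

```text
t: 11.85
ee_pos: [602.2, 229.1, 45.2]
tcp_rot: [0.134, 0.464, 0.842, 0.241]
ft_force: [-43.3, -23.4, 50.4]
gripper_width: 55.2
finger_force: 77.8
```

step_arm(dp=[[0,0,-0.08],[0,0,0]], delta_rot=[[0,0,0],[0,0,0]])

```text
t: 12.05
ee_pos: [601.8, 229.0, 46.1]
tcp_rot: [0.133, 0.464, 0.842, 0.241]
ft_force: [-0.1, -0.7, -1.3]
gripper_width: 55.1
finger_force: 69.1
```

step_arm(dp=[[0,-0.07,0],[0,-0.07,0],[0,-0.05,0],[0,0,0]], delta_rot=[[0,0,0],[0,0,0],[0,0,0],[0,0,0]])

```text
t: 12.45
ee_pos: [597.2, 226.3, 42.2]
tcp_rot: [0.133, 0.464, 0.842, 0.241]
ft_force: [-0.8, 0.3, -2.3]
gripper_width: 55.2
finger_force: 69.1
```

```bash
echo 'def st():
    o=r.observe();print("corner",incorner(now()).round(1),"F",(RK.T@o["ft_force"]).round(1),"t",o["t"],"w",round(o["gripper_width"],1))' >> h.py; python3 -c "
from h import *
st()"
```

```text
corner [30.1 80.4 17.8] F [-1.7  0.7 -1.7] t 12.45 w 55.2
```

step_arm(dp=[[0,-0.05,0],[0,-0.05,0],[0,0,0]], delta_rot=[[0,0,0],[0,0,0],[0,0,0]])

```text
t: 12.75
ee_pos: [596.0, 225.4, 41.6]
tcp_rot: [0.133, 0.464, 0.842, 0.242]
ft_force: [2.4, 2.7, -0.5]
gripper_width: 55.2
finger_force: 68.9
```

step_arm(dp=[[0,-0.04,0],[0,0,0]], delta_rot=[[0,0,0],[0,0,0]])

```text
t: 12.95
ee_pos: [595.9, 225.3, 41.8]
tcp_rot: [0.134, 0.464, 0.842, 0.242]
ft_force: [6.0, 6.4, 0.9]
gripper_width: 54.9
finger_force: 68.6
```

```bash
python3 -c "
from h import *
st()"
```

```text
corner [28.4 80.2 18.3] F [ 7.7  2.3 -3.7] t 12.95 w 54.9
```

Fence contact at x≈28.4. Now slide towards the stop.

step_arm(dp=[[-0.08,0,0],[-0.08,0,0],[-0.08,0,0],[-0.05,0,0],[0,0,0]], delta_rot=[[0,0,0],[0,0,0],[0,0,0],[0,0,0],[0,0,0]])

```text
t: 13.45
ee_pos: [599.7, 219.2, 41.8]
tcp_rot: [0.133, 0.463, 0.842, 0.243]
ft_force: [-1.3, 14.0, 4.3]
gripper_width: 55.1
finger_force: 69.6
```

step_arm(dp=[[-0.04,0,0],[-0.04,0,0],[0,0,0]], delta_rot=[[0,0,0],[0,0,0],[0,0,0]])

```text
t: 13.75
ee_pos: [599.7, 219.3, 41.8]
tcp_rot: [0.131, 0.462, 0.842, 0.244]
ft_force: [-13.4, 27.9, 10.9]
gripper_width: 55.4
finger_force: 70.3
```

```bash
python3 -c "
from h import *
st()"
```

```text
corner [28.4 72.8 18.3] F [ 8.8 30.7  7.3] t 13.75 w 55.4
```

Stop contact with about 30 N. Press down slightly, then release under that preload.

step_arm(dp=[[0,0,0.03],[0,0,0]], delta_rot=[[0,0,0],[0,0,0]])

```text
t: 13.95
ee_pos: [600.0, 219.5, 41.2]
tcp_rot: [0.131, 0.462, 0.842, 0.244]
ft_force: [-17.2, 26.1, 16.4]
gripper_width: 55.3
finger_force: 71.1
```

step_arm(dp=[[0,0,0],[0,0,0],[0,0,0],[0,0,0],[0,0,0]], delta_rot=[[0,0,0],[0,0,0],[0,0,0],[0,0,0],[0,0,0]], hand=1)

```text
t: 14.45
ee_pos: [600.9, 215.2, 39.5]
tcp_rot: [0.133, 0.464, 0.842, 0.241]
ft_force: [-0.1, 0.5, 0.0]
gripper_width: 85.7
finger_force: 0.0
```

```bash
python3 -c "
from h import *
st();plan(now(),home(28,77,58))"
```

```text
corner [26.3 69.  17. ] F [ 0.2  0.5 -0.1] t 14.45 w 85.7
rows 2 dp [0.133, 0.028, -0.683] rot [-0.004, 0.002, 0.001]
```

step_arm(dp=[[0,0.03,-0.4],[0,0,-0.6],[0,0,-0.8],[0,0,-0.8],[0,0,0]], delta_rot=[[0,0,0],[0,0,0],[0,0,0],[0,0,0],[0,0,0]])

```text
t: 14.95
ee_pos: [567.0, 193.4, 109.9]
tcp_rot: [0.135, 0.464, 0.841, 0.242]
ft_force: [0.8, 0.5, -0.6]
gripper_width: 85.3
finger_force: 0.0
```

```bash
python3 - <<'E'
from h import *
st();o=r.observe();np.save("pw5.npy",np.r_[o["ee_pos"],o["tcp_rot"]]);w=eyes.grab_frame("wrist")[:,:,::-1];sd=eyes.grab_frame("side")[:,:,::-1];cv2.imwrite("pics/w5.png",w);cv2.imwrite("pics/s5.png",sd)
c=np.zeros((600,800,3),np.uint8);c[:,:440]=cv2.resize(w[100:480,170:449],(440,600));c[:500,440:]=cv2.resize(sd[160:270,270:349],(360,500),interpolation=cv2.INTER_CUBIC);cv2.imwrite("pics/v5.png",c)
E
```

```text
corner [29.3 68.7 98. ] F [ 0.5 -0.  -1. ] t 14.95 w 85.3
```

View pics/v5.png

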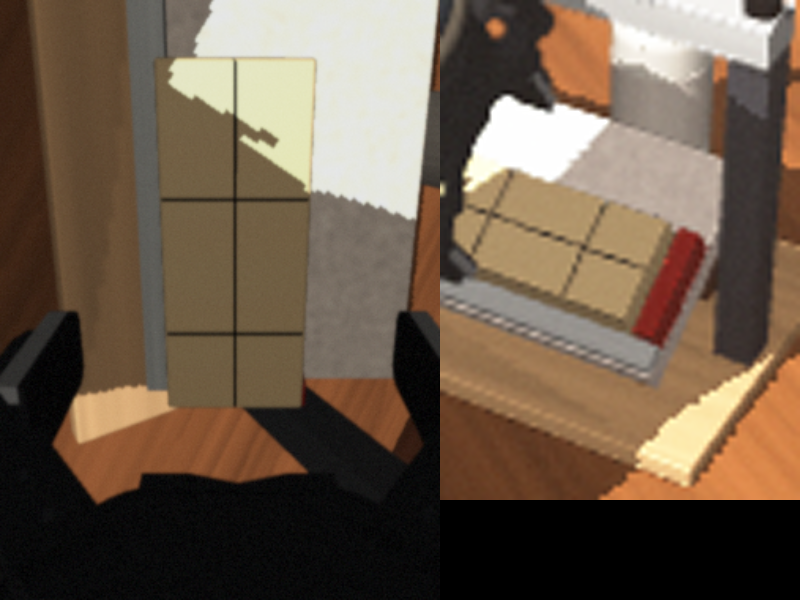

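The blank lies flat on the bed with its end at the red stop and its edge along the fence. As a check I'll nudge it with the open upper finger towards the fence, then with shut fingers on its free end.

step_arm(dp=[[0,0,0.7],[0,0,0.8],[0,0,0.7],[0,0,0.4],[0,-0.1,0]], delta_rot=[[0,0,0],[0,0,0],[0,0,0],[0,0,0],[0,0,0]])

```text
t: 15.55
ee_pos: [598.8, 214.6, 36.5]
tcp_rot: [0.132, 0.464, 0.842, 0.24]
ft_force: [-1.1, -0.3, -0.4]
gripper_width: 85.5
finger_force: 0.0
```

step_arm(dp=[[0,-0.1,0],[0,-0.1,0],[0,-0.05,0],[0,-0.04,0],[0,0,0]], delta_rot=[[0,0,0],[0,0,0],[0,0,0],[0,0,0],[0,0,0]])

```text
t: 16.05
ee_pos: [593.1, 210.4, 34.3]
tcp_rot: [0.133, 0.464, 0.842, 0.241]
ft_force: [0.1, -0.2, 0.7]
gripper_width: 85.1
finger_force: 0.0
```

```bash
python3 -c "
from h import *
st()"
```

```text
corner [15.8 69.1 17.4] F [ 0.4 -0.3  0.6] t 16.05 w 85.1
```

step_arm(dp=[[0,-0.04,0],[0,-0.03,0],[0,0,0]], delta_rot=[[0,0,0],[0,0,0],[0,0,0]])

```text
t: 16.35
ee_pos: [591.7, 209.6, 32.9]
tcp_rot: [0.133, 0.464, 0.842, 0.241]
ft_force: [0.8, 0.2, 1.4]
gripper_width: 85.2
finger_force: 0.3
```

step_arm(dp=[[0,-0.03,0],[0,0,0]], delta_rot=[[0,0,0],[0,0,0]])

```text
t: 16.55
ee_pos: [591.6, 209.5, 33.0]
tcp_rot: [0.134, 0.464, 0.842, 0.242]
ft_force: [3.0, 2.8, 4.8]
gripper_width: 85.5
finger_force: 2.4
```

```bash
python3 -c "
from h import *
st()"
```

```text
corner [13.6 69.2 17.3] F [5.9 0.8 2. ] t 16.55 w 85.5
```

step_arm(dp=[[0,-0.05,0],[0,0,0]], delta_rot=[[0,0,0],[0,0,0]])

```text
t: 16.75
ee_pos: [591.4, 209.3, 33.1]
tcp_rot: [0.134, 0.464, 0.842, 0.243]
ft_force: [5.3, 6.8, 6.3]
gripper_width: 85.8
finger_force: 4.7
```

step_arm(dp=[[0,0.3,0],[0,0.3,0],[0,0,-0.6],[0,0,-0.8],[0,0,-0.8]], delta_rot=[[0,0,0],[0,0,0],[0,0,0],[0,0,0],[0,0,0]])

```text
t: 17.25
ee_pos: [572.7, 197.8, 97.3]
tcp_rot: [0.133, 0.464, 0.842, 0.241]
ft_force: [-0.0, -1.0, 0.4]
gripper_width: 85.3
finger_force: 0.0
```

step_arm(dp=[[0.6,0,0],[0.9,0,0],[0.9,0,0],[0.9,0,0],[0,0,0]], delta_rot=[[0,0,0],[0,0,0],[0,0,0],[0,0,0],[0,0,0]], hand=0)

```text
t: 17.75
ee_pos: [518.9, 283.8, 97.0]
tcp_rot: [0.133, 0.463, 0.843, 0.241]
ft_force: [0.7, -0.0, -0.3]
gripper_width: 12.6
finger_force: 0.0
```

```bash
python3 -c "
from h import *
st();plan(now(),home(28,168,28),3)"
```

```text
corner [ 29.  170.7  83.1] F [ 0.3 -0.4 -0.6] t 17.75 w 12.6
rows 3 dp [-0.032, -0.011, 0.612] rot [-0.005, -0.006, 0.01]
```

step_arm(dp=[[0,0,0.5],[0,0,0.7],[0,0,0.6],[0,0,0]], delta_rot=[[0,0,0],[0,0,0],[0,0,0],[0,0,0]])

```text
t: 18.15
ee_pos: [544.4, 296.4, 49.1]
tcp_rot: [0.132, 0.465, 0.842, 0.24]
ft_force: [0.1, -0.8, -0.5]
gripper_width: -0.1
finger_force: 0.0
```

step_arm(dp=[[-0.15,0,0],[-0.15,0,0],[-0.1,0,0],[0,0,0]], delta_rot=[[0,0,0],[0,0,0],[0,0,0],[0,0,0]])

```text
t: 18.55
ee_pos: [551.5, 286.3, 52.0]
tcp_rot: [0.134, 0.464, 0.842, 0.241]
ft_force: [0.4, 0.5, 0.3]
gripper_width: 0.2
finger_force: 0.0
```

```bash
python3 -c "
from h import *
st()"
```

```text
corner [ 29.7 155.6  29.7] F [ 0.7  0.3 -0.1] t 18.55 w 0.2
```

step_arm(dp=[[-0.05,0,0],[-0.05,0,0],[0,0,0]], delta_rot=[[0,0,0],[0,0,0],[0,0,0]])

```text
t: 18.85
ee_pos: [552.2, 285.0, 51.5]
tcp_rot: [0.133, 0.464, 0.842, 0.242]
ft_force: [-5.6, 4.1, 3.7]
gripper_width: -0.3
finger_force: 3.0
```

step_arm(dp=[[-0.05,0,0],[0,0,0]], delta_rot=[[0,0,0],[0,0,0]])

```text
t: 19.05
ee_pos: [552.2, 285.0, 51.5]
tcp_rot: [0.131, 0.463, 0.842, 0.242]
ft_force: [-12.4, 11.4, 6.4]
gripper_width: -0.0
finger_force: 8.3
```

```bash
python3 -c "
from h import *
st()"
```

```text
corner [ 29.3 153.9  29.3] F [-0.4 16.3  7.8] t 19.05 w -0.0
```

The end is firm: force rises with no motion, and the position agrees with the earlier stop contact. Back off, retreat and do a final look.

step_arm(dp=[[0.4,0,0],[0.3,0,0],[0,0,-0.8],[0,0,-0.9],[0,0,-0.9]], delta_rot=[[0,0,0],[0,0,0],[0,0,0],[0,0,0],[0,0,0]])

```text
t: 19.55
ee_pos: [506.3, 278.7, 117.8]
tcp_rot: [0.133, 0.464, 0.842, 0.241]
ft_force: [-0.8, 0.4, 0.2]
gripper_width: 0.1
finger_force: 0.0
```

step_arm(dp=[[0,0,-0.9],[0,0,-0.9],[0,0,-0.9],[0,0,0],[0,0,0]], delta_rot=[[0,0,0],[0,0,0],[0,0,0],[0,0,0],[0,0,0]])

```text
t: 20.05
ee_pos: [471.1, 256.2, 186.5]
tcp_rot: [0.134, 0.464, 0.842, 0.242]
ft_force: [-0.1, -0.5, -0.9]
gripper_width: -0.0
finger_force: 0.0
```

```bash
python3 - <<'E'
from h import *
st();sd=eyes.grab_frame("side")[:,:,::-1];cv2.imwrite("pics/s6.png",sd)
cv2.imwrite("pics/v6.png",cv2.resize(sd[140:280,200:375],(750,600),interpolation=cv2.INTER_CUBIC))
d=np.abs(sd.astype(int)-cv2.imread("pics/side0.png")).max(2)>60;print("changed px at walnut/mallet/gouge:",d[300:480,380:600].sum(),d[250:340,350:440].sum(),d[285:340,200:305].sum(),d[435:480,345:390].sum())
E
```

```text
corner [ 29.6 173.  188.2] F [-0.8 -0.4 -0.5] t 20.05 w -0.0
changed px at walnut/mallet/gouge: 0 0 2298 0
```

View pics/v6.png

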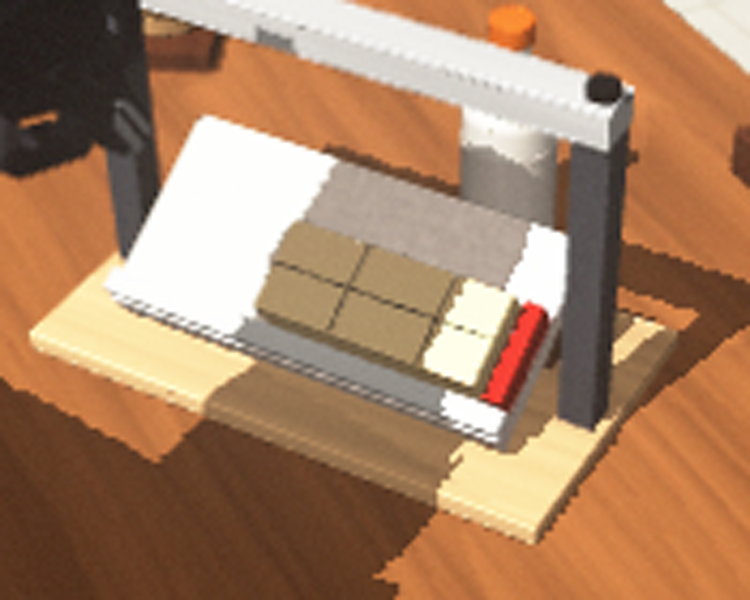

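The lime blank is flat in the trough, seated at the fence and the red stop around crop pixel (500,350). The arm is clear and touching nothing. The changed pixels near gouge_b look like the arm's shadow; nothing went near it.

```bash
python3 -c "
from cell import r
print(r.close_job())"
```

```text
the job is handed in; nothing more can be done
None
```

The limewood blank lies flat in the cradle, tight to the fence and red stop by contact force and the last picture, and was let go there. I handed the job in at about 20 s; my first grasp closed on top of the blank without moving it, and the walnut blank and other items appear undisturbed.

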